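Lock the strainer canister into its stand

ROBOT

A 7-joint arm with a two-finger parallel gripper is mounted at the origin on the work surface. World frame = base frame: x ahead of the robot, y to its left, z up, the work surface at z = 0. Lengths are in m, angles in rad, forces in N, time in s.
With the tool pointing down it reaches from about 0.35 to 0.9 m from the base axis. Payload 8.1 kg.
Tool frame: the origin (TCP) lies at the very end of the fingers, on their centre line; the grasp point (between the pads) lies 19 mm behind it; x points along the fingers, y is the direction in which the jaws open and shut, and the axes are right-handed (so a half turn about x gives the same grasp; the last joint's range is limited). The gripper opens to 92 mm and grips with 3 to 60 N. Pads are 19 mm wide; open, the fingers measure 130 mm over their backs; the gripper's body (75 mm by 190 mm) begins 47 mm behind the grasp point.
Start: joints at [1.127, 0.434, 0.025, 1.573, -0.012, 1.134, -0.075], TCP at [0.209, -0.589, 0.227] pointing down, gripper open.
Joint ranges: [-2.62, 2.62], [-0.44, 2.09], [-1.27, 1.32], [0.08, 2.57], [-1.32, 4.46], [0.12, 2], [-2.74, 2.74]. Speed limits (rad/s): [2.22, 2.22, 3.01, 3.01, 3.14, 3.14, 3.14].

INTERFACE

Orientations are given as a rotation vector (axis times angle).
In Python, from cell import * gives the robot as it stands.
- The arm moves only by the shell command python3 -m handwheel 'ROWS' [FORCE]. ROWS is JSON, a list of rows, each a list of 7 numbers: the opening, from 0 (shut) to 1 (fully open), then the shift along the tool's x, y, z in m, then the turn, a rotation vector about the tool's x, y, z in rad. A call has 1 to 10 rows; each row shifts and turns the commanded pose from where the row before left it, along the tool's axes as they then stand; what a row does not reach is not made up. A row lasts 1/10 s, in which the tool goes at most 50 mm and 8.59 degrees, less where a joint would pass 70% of its speed; a pose out of reach is approached as far as the arm can. A call is refused whole if a number of a shift passes 0.05 or a number of a turn 0.15, either way. A call with a gripper value outside its range is refused whole. The fingers move at their own pace and stop on an object; FORCE is the grip in N (left out, the last holds). Time passes only in rows, so rows that do not move let the fingers close. It gives the time, the measured TCP pose, the force and the opening at its end, in the units of the state.
- observe(): the state, without advancing time (a new reading comes with each control period).
- get_image(name): name is "side" or "top"; returns (picture, depth): 384x512x3 uint8, blue, green, red; 384x512 float32, m along the optical axis (not along the pixel's ray), 0 where there is no reading.
- get_calibration(name): a dict with "camera_matrix" (3x3 intrinsics, pixels), "pose" (4x4, takes a point from camera to world coordinates). Camera axes: x right, y down, z forward; pixel columns grow to the right and rows downward; lengths in m; the calibration is good to about 2 mm. A picture is of the moment at which its call begins. get_calibration takes no time and is no camera call.
- sign_off(): hands the job in, once; it reports no verdict.
The state is a dict: "clock": time; "joints": joint angles; "dq": joint speeds; "joint_efforts": joint torques, N m; "position": TCP position; "ee_rot": TCP orientation; "force": force on the tool from outside, world axes, zero at the start; "ft_torque": the same for the moment, N m; "width": opening from 0.0 (shut) to 1.0 (fully open).
Only numpy, scipy, OpenCV 4.12 (cv2) and the standard library are available. Lean on these libraries where they do the work, as an engineer would, in place of code of your own. Each camera call takes 0.05 s, during which the arm holds its last target. There are 200 camera calls.

TASK

Hang the strainer canister with the three side pins in the ring of the straining stand: lower its pins through the three gaps of the top plate, then twist it clockwise (seen from above) until all pins drop into the locking notches, and leave it hanging there, level and let go. Work by feel and gently, with light hand pressure of about 10 N and never forcing the canister against the stand, and leave the other things on the counter where they are.

Things in the scene. Friction and masses are not known exactly. Their poses are not given: they have to be found in the camera images.
- canister: Strainer canister: closed upright steel drum, 90 mm diameter, 70 mm high, 0.3 to 0.55 kg, loose on the counter; its foot tapers to 74 mm over the lowest 11 mm. Three square pins stick out of its side (see pin). Origin: centre of its underside, z up; x points along one pin. A like drum without pins, with a round knob, is not used.
- grip (a point): On the canister's axis, 100 mm above its underside, in its grip: a black upright plate on the lid, 44 mm long (along the canister's x), 14 mm thick (along y), from 70 to 115 mm above the underside. Same axes as the canister.
- pin (a point): Tip of the canister's pin on its +x side. The three pins are straight, square, 9 x 9 mm, flat below, at 0, 120 and 240 degrees about the canister's axis; centre lines 55 mm above its underside, tips 58.5 mm from its axis. Same axes as the canister.
- stand: Straining stand, fixed: black base 170 x 170 x 8 mm, catch bowl (rim 46 mm above the counter), three legs, and a level steel ring-shaped top plate (see ring_centre) with a locking ring below it (see ledge). Origin: centre of the base's underside, on the ring's axis, z up.
- ring_centre (a point): Centre of the top plate's top face, 141 mm above the counter. The plate is 4 mm thick, 148 mm across, with a 95 mm bore; three gaps, 19 mm wide and reaching 62 mm from the axis, open from the bore at 0, 120 and 240 degrees from the stand's x axis. Same axes as the stand.
- ledge (a point): Ring axis at ledge height, 125 mm above the counter, 12 mm below the top plate's underside. Ledge of a stiffly set locking ring, 95 mm bore: pins let down through the gaps rest on it (canister's underside then 74.5 mm above the counter). Stops block the pins about 12 degrees anticlockwise of the gaps and 88 degrees clockwise. Axes of the stand, not of the locking ring.
- notches (a point): Ring axis at the floor of the ledge's three notches, 119 mm above the counter; notches 120 degrees apart, 13 mm wide, 6 mm deep, straight-sided. Their angle varies, is not measured: 28 to 75 degrees clockwise (from above) of the gaps, under the plate. Pressed lightly while turned, pins fall in; canister's underside then 68.5 mm above the counter. Axes of the stand.
- plain_can: Bystander: steel drum 90 mm across, 70 mm high, like the canister but without pins and with a round knob (top 98 mm up). Origin: centre of its underside.
- jar: Bystander: glass jar, 52 mm across, 75 mm high. Origin: centre of its underside.
- tin: Bystander: steel tin, 60 mm across, 60 mm high. Origin: centre of its underside.
- cup: Bystander: white cup, 72 mm across, 70 mm high. Origin: centre of its underside.
- bowl: Bystander: steel bowl, 150 mm across, 60 mm high. Origin: centre of its underside.
- plate: Bystander: white plate, 200 mm across, 20 mm high. Origin: centre of its underside.
- spatula: Bystander: kitchen spatula, 240 mm long, lying flat along its x axis.

How it is judged:
On the way, in this order (a step that is already met when the one before it is completed fails the run):
1. the canister hangs in the ring with its pins under the top plate, not yet in the notches (z of canister in the frame of stand between 0.072 and 0.0775 m and horizontal distance between canister and stand below 0.005 m and angle between canister's own z axis and vertical below 0.08 rad), for 0.1 s.
2. the pins have dropped into the locking notches (z of canister in the frame of stand below 0.0705 m and horizontal distance between canister and stand below 0.005 m and angle between canister's own z axis and vertical below 0.05 rad), for 0.2 s.
At the end, for the whole second after the job is handed in: The canister hangs at rest in the stand's ring with all three pins down in the locking notches: its underside within 2 mm of 68.5 mm above the counter, its axis within 5 mm of the ring's axis, tilted less than 0.05 rad (all of step 2 and z of canister in the frame of stand above 0.066 m and linear speed of canister below 0.01 m/s); the robot touches nothing.
It fails at once if the canister is forced against the stand with more than 35 N (contact force between canister and stand above 35 N).
It fails at once if another thing on the counter is pushed more than 3 cm (distance of any of plain_can, jar, tin, cup, bowl, plate, spatula from where it was at the start of the episode above 0.03 m).
It also fails if it takes over 67 s, if anything falls off the work surface, if the arm or the gripper's body presses on something with over 40 N, if the wrist force passes 120 N, or if a joint passes its speed limit or range.

## Working session

There is one attempt and no reset: what is moved stays moved. The work goes in short steps, Python scripts to look and compute and a shell command to move; the robot and the scene stay as the last step left them, time stands still between calls to the robot, and variables do not carry over. Pictures are saved under pics/ and viewed, about 8 in all and at most 12, crops included, and the job is handed in when it is done.

```bash
mkdir -p pics; ls; python3 - <<'E'
from cell import *
import cv2,numpy as np
print(observe())
for n in("top","side"):
    p,d=get_image(n);cv2.imwrite(f"pics/{n}1.png",p);np.save(f"pics/{n}1.npy",d)
    print(n,get_calibration(n))
E
```

```text
pics
{'clock': 0.0, 'joints': array([ 1.12737748,  0.43520168,  0.02498535,  1.57407986, -0.01158942,
        1.13397952, -0.07510794]), 'dq': array([-3.86145456e-04, -3.59713032e-05, -6.16605051e-04,  5.98757283e-04,
       -3.09997640e-03,  1.02621987e-03, -1.05695813e-03]), 'joint_efforts': array([-6.09999279e-04, -6.67855239e+01,  9.85014550e-01, -3.14471626e+01,
       -6.03386946e-02,  4.29551932e-02,  1.29011255e-04]), 'position': array([ 0.20868345, -0.58860672,  0.22596501]), 'ee_rot': array([ 2.03665911,  0.35196616, -2.03750252]), 'force': array([ 0.13956373, -0.13296959, -0.30906627]), 'ft_torque': array([ 0.00580485, -0.03055903, -0.02208616]), 'width': 1.003643448287671}
top {'camera_matrix': array([[439.01708156,   0.        , 257.03658129],
       [  0.        , 439.01708156, 187.43143514],
       [  0.        ,   0.        ,   1.        ]]), 'pose': array([[-0.01128211, -0.98715887,  0.15934263,  0.34341521],
       [-0.99984947,  0.01323765,  0.01121638, -0.04683466],
       [-0.01318167, -0.1591921 , -0.98715962,  1.47684419],
       [ 0.        ,  0.        ,  0.        ,  1.        ]])}
side {'camera_matrix': array([[443.35820955,   0.        , 257.55491751],
       [  0.        , 443.35820955, 194.66100206],
       [  0.        ,   0.        ,   1.        ]]), 'pose': array([[-0.97094031, -0.15825546,  0.1795275 ,  0.33979509],
       [-0.23926988,  0.62628944, -0.7419646 ,  0.91088144],
       [ 0.00498377, -0.76335886, -0.64595543,  0.92507604],
       [ 0.        ,  0.        ,  0.        ,  1.        ]])}
```

View pics/top1.png

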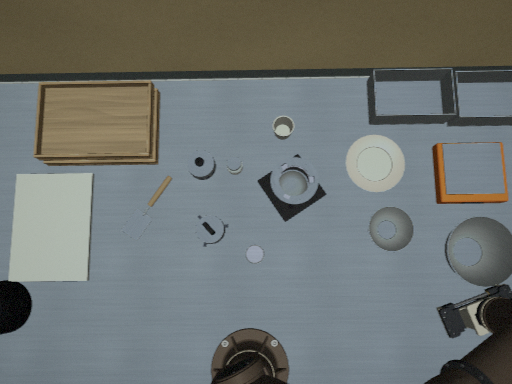

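View pics/side1.png

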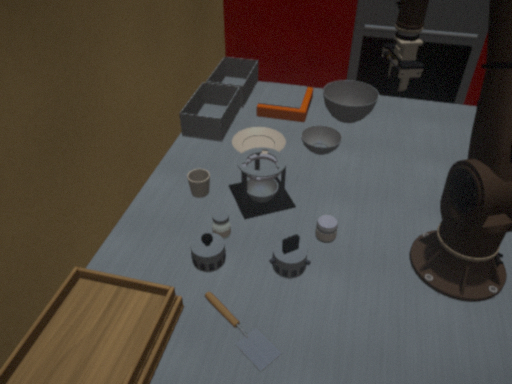

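The top view shows the canister at about (210,229), with a black grip and pins, the stand ring at about (294,180), and the plain can at (201,164). I'll enlarge the canister and stand.

```bash
python3 - <<'E'
import cv2,numpy as np
p=cv2.imread("pics/top1.png")
a=cv2.resize(p[203:253,185:235],(400,400),interpolation=cv2.INTER_CUBIC)
b=cv2.resize(p[147:217,257:327],(400,400),interpolation=cv2.INTER_CUBIC)
s=cv2.imread("pics/side1.png")
c=cv2.resize(s[230:280,265:315],(400,400),interpolation=cv2.INTER_CUBIC)
im=np.hstack([a,b])
im=cv2.convertScaleAbs(im,alpha=1.3)
cv2.imwrite("pics/crop1.png",im)
E
```

```text
(no output)
```

View pics/crop1.png

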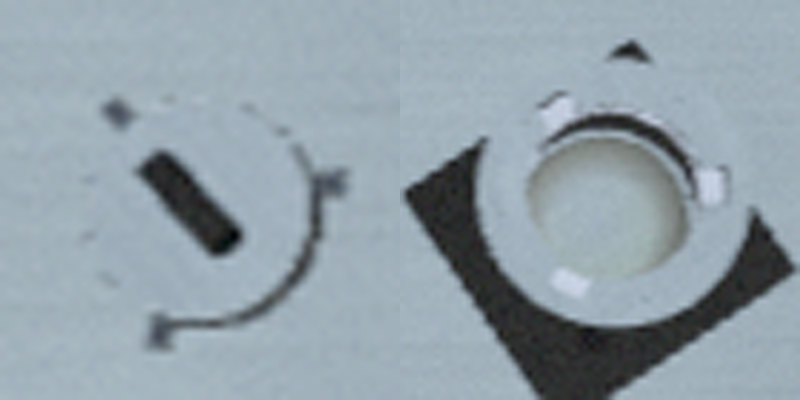

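Canister pins in the crop are at (118,110), (333,182) and (160,330). The grip runs from (150,165) to (230,245). The stand gaps are at (557,110), (712,185) and (572,283), with the outer ring spanning about 475–757. Next I'll convert these to world coordinates.

```bash
cat > h.py <<'E'
import numpy as np
from cell import *
from scipy.optimize import least_squares
def w(name,px,z):
    c=get_calibration(name);K=c["camera_matrix"];T=c["pose"];px=np.atleast_2d(px)
    r=np.c_[(px[:,0]-K[0,2])/K[0,0],(px[:,1]-K[1,2])/K[1,1],np.ones(len(px))]@T[:3,:3].T
    t=(z-T[2,3])/r[:,2];return T[:3,3]+r*t[:,None]
def tri(P):
    """centre, yaw (mod 120), radius of three points 120 deg apart"""
    c=P[:,:2].mean(0);v=P[:,:2]-c;z=v[:,0]+1j*v[:,1]
    return c,np.degrees(np.angle((z**3/abs(z)**3).sum()))/3,abs(z),np.degrees(np.angle(z))
E
python3 - <<'E'
from h import *
f=lambda q,s,o:(np.array(q,float)+.5)/s-.5+np.array(o)
can=f([(118,110),(333,182),(160,330)],8,(185,203))
P=w("top",can,.057);print("can",tri(P))
g=w("top",f([(150,163),(228,243)],8,(185,203)),.115);print("grip",g,g.mean(0),np.degrees(np.arctan2(*(g[0]-g[1])[1::-1])))
st=f([(157,110),(312,185),(172,283)],400/70,(257,147))
S=w("top",st,.139);print("stand",tri(S))
# ring outer
d=np.load("pics/top1.npy");c=get_calibration("top");K=c["camera_matrix"];T=c["pose"]
v,u=np.mgrid[147:217,257:327];D=d[147:217,257:327]
X=np.stack([(u-K[0,2])/K[0,0]*D,(v-K[1,2])/K[1,1]*D,D],-1)@T[:3,:3].T+T[:3,3]
m=abs(X[...,2]-.141)<.006;Q=X[m];print(m.sum(),Q.mean(0))
import cv2
h=cv2.convexHull(Q[:,:2].astype(np.float32));print(cv2.minEnclosingCircle(h))
v,u=np.mgrid[203:253,185:235];D=d[203:253,185:235]
X=np.stack([(u-K[0,2])/K[0,0]*D,(v-K[1,2])/K[1,1]*D,D],-1)@T[:3,:3].T+T[:3,3]
m=abs(X[...,2]-.07)<.006;Q=X[m];print(m.sum(),Q.mean(0),cv2.minEnclosingCircle(Q[:,:2].astype(np.float32)))
from scipy.spatial.transform import Rotation as R
o=observe();print(R.from_rotvec(o["ee_rot"]).as_matrix())
E
```

```text
can (array([0.44041466, 0.12278639]), np.float64(40.759724618780396), array([0.05295412, 0.05315822, 0.05208284]), array([ 41.43016535, -79.78026018, 160.62933342]))
grip [[0.45374287 0.13681685 0.115     ]
 [0.42242062 0.10633887 0.115     ]] [0.43808174 0.12157786 0.115     ] 44.21732013693378
stand (array([ 0.58032798, -0.14608577]), np.float64(33.60124236118035), array([0.05465647, 0.05335874, 0.0545836 ]), array([ 32.86300445, -86.44426729, 154.38502604]))
942 [ 0.58025145 -0.14761862  0.1409012 ]
((0.5806220769882202, -0.14786477386951447), 0.07439927756786346)
523 [0.4385984  0.12122497 0.0699435 ] ((0.43310120701789856, 0.12492464482784271), 0.05158337578177452)
[[-5.44973097e-04  3.34176913e-01 -9.42510209e-01]
 [ 1.25242483e-03 -9.42509381e-01 -3.34177344e-01]
 [-9.99999067e-01 -1.36254085e-03  9.51107914e-05]]
```

```bash
python3 -m handwheel '[[1,0,0,0,-0.13,0,0],[1,0,0,0,-0.13,0,0],[1,0,0,0,-0.13,0,0],[1,0,-0.0187,-0.0324,0,0,0],[1,0,-0.0187,-0.0324,0,0,0],[1,0,-0.0187,-0.0324,0,0,0],[1,0,-0.0187,-0.0324,0,0,0],[1,0,-0.0187,-0.0324,0,0,0],[1,0,-0.0187,-0.0324,0,0,0],[1,0,-0.0187,-0.0324,0,0,0]]' 30
python3 -m handwheel '[[1,0,-0.0187,-0.0324,0,0,0],[1,0,-0.0187,-0.0324,0,0,0],[1,0,-0.0187,-0.0324,0,0,0],[1,0,-0.0187,-0.0324,0,0,0],[1,0,-0.0187,-0.0324,0,0,0],[1,0,-0.0187,-0.0324,0,0,0],[1,0,-0.0187,-0.0324,0,0,0],[1,0,-0.0187,-0.0324,0,0,0],[1,0,-0.0187,-0.0324,0,0,0],[1,0,-0.0187,-0.0324,0,0,0]]'
cat >> h.py <<'E'
from scipy.spatial.transform import Rotation as R
def st(target=None,yawy=None):
    o=observe();M=R.from_rotvec(o["ee_rot"]).as_matrix();ya=np.degrees(np.arctan2(M[1,1],M[0,1]))
    print("t %.2f"%o["clock"],"p",o["position"].round(4),"yaw_y %.2f"%ya,"tilt",M[2,1:].round(4),"F",o["force"].round(1),"T",o["ft_torque"].round(2),"w %.3f"%o["width"],"j",o["joints"].round(2))
    if target is not None: print("to go in tool axes",(M.T@(np.array(target)-o["position"])).round(4))
    if yawy is not None: print("turn x",np.radians(-(yawy-ya)).round(3))
E
python3 -c "
from h import *
st((.440,.122,.081),-48)"
```

```text
clock: 1.1
position: [0.2905, -0.3386, 0.2266]
ee_rot: [1.796, 0.687, -1.796]
force: [1.1, -1.2, 0.4]
width: 0.999
clock: 2.1
position: [0.4069, 0.0166, 0.2267]
ee_rot: [1.796, 0.686, -1.796]
force: [1.1, -0.7, 0.9]
width: 0.999
t 2.10 p [0.4069 0.0166 0.2267] yaw_y -48.15 tilt [0.0002 0.0002] F [ 1.1 -0.7  0.9] T [-0.05 -0.01  0.  ] w 0.999 j [ 0.36  0.13 -0.57  2.03  0.08  1.01 -1.1 ]
to go in tool axes [ 0.1456 -0.0564 -0.095 ]
turn x -0.003
```

```bash
python3 -m handwheel '[[1,0,-0.0187,-0.0314,0,0,0],[1,0,-0.0187,-0.0314,0,0,0],[1,0.01,-0.0187,-0.0314,0,0,0],[1,0.03,0,0,0,0,0],[1,0.03,0,0,0,0,0],[1,0.03,0,0,0,0,0],[1,0.02,0,0,0,0,0],[1,0.015,0,0,0,0,0],[1,0.01,0,0,0,0,0],[1,0,0,0,0,0,0]]'
python3 -c "
from h import *
st((.439,.122,.081),-48)"
```

```text
clock: 3.1
position: [0.4388, 0.1196, 0.0807]
ee_rot: [1.793, 0.687, -1.798]
force: [-0.7, -0.3, 0.0]
width: 1.0
t 3.10 p [0.4388 0.1196 0.0807] yaw_y -48.13 tilt [-0.001   0.0021] F [-0.7 -0.3  0. ] T [-0.07 -0.02  0.02] w 1.000 j [ 0.06  0.42 -0.56  2.1   0.34  0.71 -1.57]
to go in tool axes [-0.0003 -0.0017 -0.0018]
turn x -0.002
```

```bash
python3 -m handwheel '[[1,0,-0.0017,-0.0018,0,0,0],[0.3,0,0,0,0,0,0],[0.2,0,0,0,0,0,0],[0,0,0,0,0,0,0],[0,0,0,0,0,0,0],[0,0,0,0,0,0,0],[0,0,0,0,0,0,0]]' 30
python3 -c "
from h import *
st((.439,.122,.081),-48)"
```

```text
clock: 3.8
position: [0.4398, 0.1223, 0.0818]
ee_rot: [1.796, 0.687, -1.796]
force: [0.1, 0.1, -0.2]
width: 0.528
t 3.80 p [0.4398 0.1223 0.0818] yaw_y -48.14 tilt [ 0.0001 -0.    ] F [ 0.1  0.1 -0.2] T [-0.   -0.03  0.04] w 0.528 j [ 0.05  0.42 -0.56  2.1   0.34  0.71 -1.57]
to go in tool axes [ 0.0008 -0.0003  0.0008]
turn x -0.002
```

```bash
python3 -m handwheel '[[0,0,0,0,0,0,0],[0,0,0,0,0,0,0],[0,0,0,0,0,0,0],[0,0,0,0,0,0,0],[0,0,0,0,0,0,0],[0,0,0,0,0,0,0],[0,0,0,0,0,0,0]]' 30
python3 -c "
from h import *
st()"
```

```text
clock: 4.5
position: [0.4398, 0.1224, 0.0817]
ee_rot: [1.796, 0.687, -1.796]
force: [0.6, -0.5, -2.2]
width: 0.151
t 4.50 p [0.4398 0.1224 0.0817] yaw_y -48.14 tilt [0. 0.] F [ 0.6 -0.5 -2.2] T [-0.02 -0.15 -0.03] w 0.151 j [ 0.05  0.42 -0.56  2.1   0.34  0.71 -1.57]
```

```bash
python3 -m handwheel '[[0,-0.02,0,0,0,0,0],[0,-0.035,0,0,0,0,0],[0,-0.035,0,0,0,0,0],[0,-0.035,0,0,0.05,0,0],[0,-0.035,0,0,0.05,0,0],[0,-0.01,0,0,0.046,0,0],[0,0,0,0,0,0,0]]'
python3 -m handwheel '[[0,0,0.0303,0.0032,0,0,0],[0,0,0.0303,0.0032,0,0,0],[0,0,0.0303,0.0032,0,0,0],[0,0,0.0303,0.0032,0,0,0],[0,0,0.0303,0.0032,0,0,0],[0,0,0.0303,0.0032,0,0,0],[0,0,0.0303,0.0032,0,0,0],[0,0,0.0303,0.0032,0,0,0],[0,0,0.0303,0.0032,0,0,0],[0,0,0.0303,0.0032,0,0,0]]'
python3 -m handwheel '[[0,0,0,0,0,0,0],[0,0,0,0,0,0,0],[0,0,0,0,0,0,0]]'
python3 - <<'E'
from h import *
import cv2
st((.5805,-.1475,.252),-56.5)
a,_=get_image("top");b,_=get_image("side")
cv2.imwrite("pics/top2.png",a);cv2.imwrite("pics/side2.png",b)
A=cv2.resize(a[140:220,255:335],(400,400),interpolation=cv2.INTER_CUBIC)
B=cv2.resize(b[110:210,215:315],(400,400),interpolation=cv2.INTER_CUBIC)
cv2.imwrite("pics/crop2.png",cv2.convertScaleAbs(np.hstack([A,B]),alpha=1.3))
E
```

```text
clock: 5.2
position: [0.4403, 0.1226, 0.2529]
ee_rot: [1.892, 0.567, -1.887]
force: [-0.0, 0.2, -4.1]
width: 0.151
clock: 6.2
position: [0.5797, -0.149, 0.2493]
ee_rot: [1.885, 0.572, -1.892]
force: [0.4, 0.2, -4.8]
width: 0.152
clock: 6.5
position: [0.5795, -0.1467, 0.2504]
ee_rot: [1.886, 0.572, -1.89]
force: [0.1, 0.1, -4.5]
width: 0.156
t 6.50 p [ 0.5795 -0.1467  0.2504] yaw_y -56.38 tilt [-0.0022  0.0014] F [ 0.1  0.1 -4.5] T [ 0.02 -0.03 -0.05] w 0.156 j [ 0.48  0.42 -0.45  1.58  0.19  1.19 -1.  ]
to go in tool axes [-0.0016  0.0012 -0.0004]
turn x 0.002
```

View pics/crop2.png

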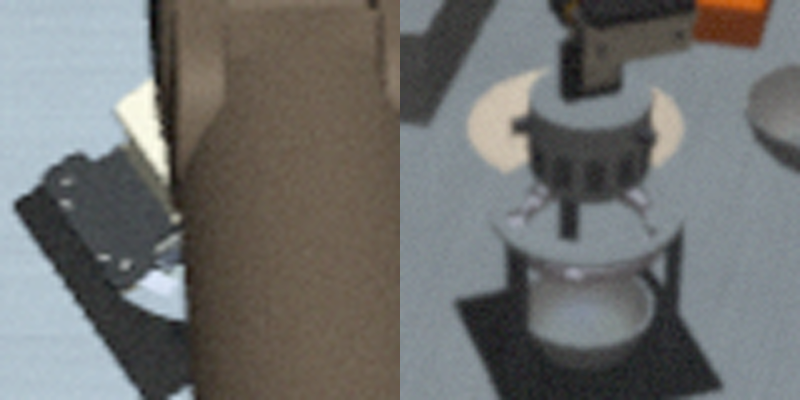

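The top camera is blocked. The side crop shows the canister over the ring, with pins at (520,126) and (648,135) and the ring's centre near column 588. I'll fit the canister and ring from the side depth, so both come from the same camera.

```bash
cat >> h.py <<'E'
def cloud(name):
    p,d=get_image(name);c=get_calibration(name);K=c["camera_matrix"];T=c["pose"]
    v,u=np.nonzero(d>0);D=d[v,u]
    X=np.c_[(u-K[0,2])/K[0,0]*D,(v-K[1,2])/K[1,1]*D,D]@T[:3,:3].T+T[:3,3]
    return X
def circ(X,r,c0):
    s=least_squares(lambda c:np.hypot(*(X[:,:2]-c).T)-r,c0,loss="soft_l1",f_scale=.001)
    e=np.hypot(*(X[:,:2]-s.x).T)-r
    return s.x,np.median(abs(e)),len(X)
E
python3 - <<'E'
from h import *
import cv2
st()
X=cloud("side");o=observe()["position"];c0=o[:2]
rad=np.hypot(*(X[:,:2]-c0).T)
u=o[2]-.0817
B=X[(X[:,2]>u+.018)&(X[:,2]<u+.045)&(rad<.055)]
c,e,n=circ(B,.045,c0);print("can",c,e,n)
R_=X[(abs(X[:,2]-.141)<.004)&(rad<.09)];h=cv2.convexHull(R_[:,:2].astype(np.float32));(cx,r)=cv2.minEnclosingCircle(h);print("ring",cx,r,len(R_),R_[:,2].mean())
P=X[(X[:,2]>u+.046)&(X[:,2]<u+.063)];q=P[:,:2]-c;rr=np.hypot(*q.T);k=(rr>.049)&(rr<.062);an=np.degrees(np.arctan2(q[k,1],q[k,0]));print("pin angs",np.sort(an).round(0))
L=X[(abs(X[:,2]-u-.07)<.004)&(rad<.055)];A=np.c_[L[:,:2]-c0,np.ones(len(L))];print("lid plane",np.linalg.lstsq(A,L[:,2],rcond=None)[0],len(L))
E
```

```text
t 6.60 p [ 0.5799 -0.1467  0.2512] yaw_y -56.38 tilt [-0.001   0.0006] F [-0.9 -0.4 -4.6] T [-0.03 -0.   -0.02] w 0.150 j [ 0.48  0.42 -0.45  1.58  0.19  1.19 -1.  ]
can [ 0.5833917  -0.14490072] 0.0010984416314880618 239
ring (0.5834640860557556, -0.14377787709236145) 0.07670224457979202 521 0.14134593757948205
pin angs [ 31.  32.  33.  33.  35.  36.  36.  36.  37.  38.  38.  39.  39.  41.
  42. 147. 148. 148. 148. 149. 149. 150. 150. 152. 152. 153. 154. 155.
 155. 156. 158.]
lid plane [ 0.00024403 -0.00898878  0.24006905] 331
```

```bash
python3 -m handwheel '[[0,0.01,0,0,0,0,0],[0,0.01,0,0,0,0,0],[0,0.01,0,0,0,0,0],[0,0.006,0,0,0,0,0],[0,0.004,0,0,0,0,0],[0,0.004,0,0,0,0,0],[0,0.002,0,0,0,0,0],[0,0,0,0,0,0,0]]'
python3 -c "
from h import *
st()"
```

```text
clock: 7.45
position: [0.5803, -0.148, 0.2056]
ee_rot: [1.889, 0.569, -1.889]
force: [0.1, 0.9, -5.1]
width: 0.15
t 7.45 p [ 0.5803 -0.148   0.2056] yaw_y -56.50 tilt [-0.0001  0.0001] F [ 0.1  0.9 -5.1] T [ 0.04 -0.07  0.04] w 0.150 j [ 0.47  0.45 -0.45  1.64  0.21  1.1  -1.02]
```

```bash
python3 -m handwheel '[[0,0.005,0,0,0,0,0],[0,0.005,0,0,0,0,0],[0,0.005,0,0,0,0,0],[0,0.005,0,0,0,0,0],[0,0.004,0,0,0,0,0],[0,0.003,0,0,0,0,0],[0,0,0,0,0,0,0]]'
python3 - <<'E'
from h import *
import cv2
st()
b,_=get_image("side")
B=cv2.resize(b[130:200,225:295],(600,600),interpolation=cv2.INTER_CUBIC)
cv2.imwrite("pics/crop3.png",cv2.convertScaleAbs(B,alpha=1.4))
E
```

```text
clock: 8.15
position: [0.5801, -0.1479, 0.1782]
ee_rot: [1.888, 0.569, -1.89]
force: [-0.5, -0.2, -5.7]
width: 0.152
t 8.15 p [ 0.5801 -0.1479  0.1782] yaw_y -56.50 tilt [-0.0006  0.0006] F [-0.5 -0.2 -5.7] T [-0.01  0.03 -0.01] w 0.152 j [ 0.47  0.48 -0.44  1.67  0.23  1.04 -1.03]
```

View pics/crop3.png

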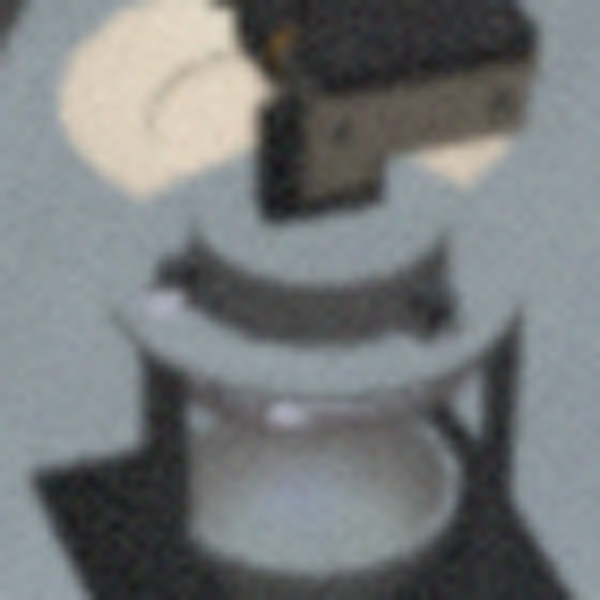

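The drum sits in the bore without contact. The pins at (178,270) and (435,308) are above their gaps, the left gap showing light at (160,300). Next I lower gently.

```bash
python3 -m handwheel '[[0,0.002,0,0,0,0,0],[0,0.002,0,0,0,0,0],[0,0.002,0,0,0,0,0],[0,0.002,0,0,0,0,0],[0,0,0,0,0,0,0]]'
python3 -c "
from h import *
st()"
python3 -m handwheel '[[0,0.002,0,0,0,0,0],[0,0.002,0,0,0,0,0],[0,0,0,0,0,0,0]]'
python3 -c "
from h import *
st()"
```

```text
clock: 8.7
position: [0.5801, -0.148, 0.1703]
ee_rot: [1.888, 0.569, -1.89]
force: [-0.4, 0.4, -4.6]
width: 0.152
t 8.70 p [ 0.5801 -0.148   0.1703] yaw_y -56.50 tilt [-0.0004  0.0005] F [-0.4  0.4 -4.6] T [-0.03 -0.02  0.01] w 0.152 j [ 0.47  0.49 -0.44  1.68  0.23  1.03 -1.03]
clock: 9.0
position: [0.5802, -0.1479, 0.1664]
ee_rot: [1.888, 0.569, -1.889]
force: [0.5, 0.4, -4.2]
width: 0.153
t 9.00 p [ 0.5802 -0.1479  0.1664] yaw_y -56.49 tilt [-0.0003  0.0004] F [ 0.5  0.4 -4.2] T [-0.03 -0.    0.03] w 0.153 j [ 0.46  0.49 -0.44  1.69  0.24  1.02 -1.04]
```

Pins are in the gaps with no contact. Continuing down to the ledge.

```bash
python3 -m handwheel '[[0,0.002,0,0,0,0,0],[0,0.002,0,0,0,0,0],[0,0.002,0,0,0,0,0],[0,0.001,0,0,0,0,0],[0,0,0,0,0,0,0]]'
python3 -m handwheel '[[0,0.001,0,0,0,0,0],[0,0.001,0,0,0,0,0],[0,0,0,0,0,0,0]]'
python3 -m handwheel '[[0,0.0005,0,0,0,0,0],[0,0.0005,0,0,0,0,0],[0,0,0,0,0,0,0]]'
python3 -c "
from h import *
st()"
```

```text
clock: 9.5
position: [0.5802, -0.1479, 0.1595]
ee_rot: [1.889, 0.569, -1.889]
force: [-0.2, 0.6, -3.9]
width: 0.151
clock: 9.8
position: [0.5803, -0.148, 0.1576]
ee_rot: [1.889, 0.569, -1.889]
force: [0.3, 0.1, -4.0]
width: 0.152
clock: 10.1
position: [0.5803, -0.148, 0.1566]
ee_rot: [1.889, 0.569, -1.889]
force: [-0.4, -0.0, -5.3]
width: 0.15
t 10.10 p [ 0.5803 -0.148   0.1566] yaw_y -56.50 tilt [-0.      0.0001] F [-0.4 -0.  -5.3] T [-0.05  0.   -0.01] w 0.150 j [ 0.46  0.5  -0.43  1.7   0.24  1.   -1.04]
```

```bash
python3 -m handwheel '[[0,0.0005,0,0,0,0,0],[0,0.0005,0,0,0,0,0],[0,0,0,0,0,0,0]]'
python3 -m handwheel '[[0,0.0005,0,0,0,0,0],[0,0,0,0,0,0,0]]'
python3 -c "
from h import *
st()"
```

```text
clock: 10.4
position: [0.5805, -0.1479, 0.1562]
ee_rot: [1.889, 0.568, -1.888]
force: [-2.5, -0.8, 2.7]
width: 0.149
clock: 10.6
position: [0.5804, -0.148, 0.1562]
ee_rot: [1.889, 0.568, -1.888]
force: [-4.0, 0.1, 7.5]
width: 0.152
t 10.60 p [ 0.5804 -0.148   0.1562] yaw_y -56.50 tilt [ 0.0007 -0.0002] F [-4.   0.1  7.5] T [0.14 1.03 0.  ] w 0.152 j [ 0.46  0.5  -0.43  1.7   0.24  1.   -1.04]
```

```bash
python3 -m handwheel '[[0,-0.0003,0,0,0.02,0,0],[0,0,0,0,0.03,0,0],[0,0,0,0,0.03,0,0],[0,0,0,0,0.02,0,0],[0,0,0,0,0,0,0]]'
python3 -c "
from h import *
st()"
```

```text
clock: 11.1
position: [0.5812, -0.1478, 0.1562]
ee_rot: [1.953, 0.48, -1.95]
force: [0.3, -0.0, 4.7]
width: 0.147
t 11.10 p [ 0.5812 -0.1478  0.1562] yaw_y -62.32 tilt [ 0.0011 -0.0015] F [ 0.3 -0.   4.7] T [0.07 0.24 0.24] w 0.147 j [ 0.45  0.5  -0.41  1.7   0.23  0.99 -1.13]
```

Turning slides easily with about 9 N of press. Continuing.

```bash
python3 -m handwheel '[[0,0,0,0,0.03,0,0],[0,0,0,0,0.03,0,0],[0,0,0,0,0.03,0,0],[0,0,0,0,0.03,0,0],[0,0,0,0,0,0,0]]'
python3 -m handwheel '[[0,0,0,0,0.03,0,0],[0,0,0,0,0.03,0,0],[0,0,0,0,0.03,0,0],[0,0,0,0,0.03,0,0],[0,0,0,0,0,0,0]]'
python3 -c "
from h import *
st()"
```

```text
clock: 11.6
position: [0.5814, -0.1478, 0.1562]
ee_rot: [2.025, 0.371, -2.021]
force: [0.4, -0.5, 4.8]
width: 0.149
clock: 12.1
position: [0.5813, -0.1478, 0.1562]
ee_rot: [2.094, 0.255, -2.09]
force: [-1.3, 0.5, 4.6]
width: 0.149
t 12.10 p [ 0.5813 -0.1478  0.1562] yaw_y -76.05 tilt [ 0.0007 -0.0019] F [-1.3  0.5  4.6] T [0.09 0.17 0.15] w 0.149 j [ 0.41  0.49 -0.35  1.7   0.19  0.99 -1.34]
```

```bash
cat > chk.py <<'E'
from h import *
import sys
o=observe();st();sys.exit(int(o["position"][2]<.1558 or abs(o["ft_torque"][2])>.6 or np.hypot(*o["force"][:2])>7 or o["force"][2]<2))
E
H="python3 -m handwheel"; C="python3 chk.py"
$H '[[0,0,0,0,0.02,0,0],[0,0,0,0,0.02,0,0],[0,0,0,0,0,0,0]]' >/dev/null && $C &&
$H '[[0,0,0,0,0.02,0,0],[0,0,0,0,0.02,0,0],[0,0,0,0,0,0,0]]' >/dev/null && $C &&
$H '[[0,0,0,0,0.015,0,0],[0,0,0,0,0.015,0,0],[0,0,0,0,0,0,0]]' >/dev/null && $C &&
$H '[[0,0,0,0,0.015,0,0],[0,0,0,0,0.015,0,0],[0,0,0,0,0,0,0]]' >/dev/null && $C &&
$H '[[0,0,0,0,0.015,0,0],[0,0,0,0,0.015,0,0],[0,0,0,0,0,0,0]]' >/dev/null && $C &&
$H '[[0,0,0,0,0.015,0,0],[0,0,0,0,0.015,0,0],[0,0,0,0,0,0,0]]' >/dev/null && $C &&
$H '[[0,0,0,0,0.015,0,0],[0,0,0,0,0.015,0,0],[0,0,0,0,0,0,0]]' >/dev/null && $C
```

```text
t 12.40 p [ 0.5813 -0.1478  0.1562] yaw_y -78.32 tilt [ 0.0006 -0.0019] F [0.  1.4 5.8] T [0.1  0.11 0.23] w 0.154 j [ 0.4   0.49 -0.34  1.7   0.19  0.98 -1.38]
t 12.70 p [ 0.5813 -0.1478  0.1562] yaw_y -80.61 tilt [ 0.0006 -0.002 ] F [-0.6  0.6  5.6] T [0.12 0.15 0.19] w 0.152 j [ 0.39  0.48 -0.33  1.7   0.18  0.98 -1.41]
t 13.00 p [ 0.5814 -0.1478  0.1562] yaw_y -82.32 tilt [ 0.0005 -0.0021] F [0.5 0.2 5.5] T [0.13 0.12 0.26] w 0.149 j [ 0.39  0.48 -0.32  1.7   0.18  0.98 -1.44]
t 13.30 p [ 0.5813 -0.1478  0.1562] yaw_y -84.04 tilt [ 0.0005 -0.002 ] F [0.1 0.6 4.5] T [0.11 0.2  0.3 ] w 0.151 j [ 0.38  0.48 -0.32  1.7   0.18  0.98 -1.46]
t 13.60 p [ 0.5814 -0.1478  0.1562] yaw_y -85.75 tilt [ 0.0004 -0.0021] F [0.2 0.6 5. ] T [0.13 0.17 0.23] w 0.152 j [ 0.38  0.48 -0.31  1.7   0.17  0.98 -1.49]
t 13.90 p [ 0.5814 -0.1478  0.1562] yaw_y -87.47 tilt [ 0.0003 -0.0021] F [0.3 0.1 5. ] T [0.08 0.14 0.22] w 0.151 j [ 0.37  0.48 -0.3   1.7   0.17  0.98 -1.52]
t 14.20 p [ 0.5813 -0.1478  0.1562] yaw_y -89.20 tilt [ 0.0002 -0.0021] F [-0.3  0.5  4.4] T [0.14 0.14 0.24] w 0.151 j [ 0.37  0.48 -0.3   1.71  0.16  0.98 -1.54]
```

```bash
H="python3 -m handwheel"; C="python3 chk.py"
$H '[[0,0,0,0,0.015,0,0],[0,0,0,0,0.015,0,0],[0,0,0,0,0,0,0]]' >/dev/null && $C &&
$H '[[0,0,0,0,0.015,0,0],[0,0,0,0,0.015,0,0],[0,0,0,0,0,0,0]]' >/dev/null && $C &&
$H '[[0,0,0,0,0.015,0,0],[0,0,0,0,0.015,0,0],[0,0,0,0,0,0,0]]' >/dev/null && $C &&
$H '[[0,0,0,0,0.015,0,0],[0,0,0,0,0.015,0,0],[0,0,0,0,0,0,0]]' >/dev/null && $C &&
$H '[[0,0,0,0,0.015,0,0],[0,0,0,0,0.015,0,0],[0,0,0,0,0,0,0]]' >/dev/null && $C &&
$H '[[0,0,0,0,0.015,0,0],[0,0,0,0,0.015,0,0],[0,0,0,0,0,0,0]]' >/dev/null && $C &&
$H '[[0,0,0,0,0.015,0,0],[0,0,0,0,0.015,0,0],[0,0,0,0,0,0,0]]' >/dev/null && $C &&
$H '[[0,0,0,0,0.015,0,0],[0,0,0,0,0.015,0,0],[0,0,0,0,0,0,0]]' >/dev/null && $C &&
$H '[[0,0,0,0,0.015,0,0],[0,0,0,0,0.015,0,0],[0,0,0,0,0,0,0]]' >/dev/null && $C &&
$H '[[0,0,0,0,0.015,0,0],[0,0,0,0,0.015,0,0],[0,0,0,0,0,0,0]]' >/dev/null && $C
```

```text
t 14.50 p [ 0.5814 -0.1478  0.1562] yaw_y -90.91 tilt [ 0.0002 -0.0021] F [0.  0.3 6. ] T [0.13 0.09 0.19] w 0.152 j [ 0.36  0.48 -0.29  1.71  0.16  0.98 -1.57]
t 14.80 p [ 0.5814 -0.1478  0.1562] yaw_y -92.63 tilt [ 0.0001 -0.0021] F [-0.7 -0.5  5.1] T [0.13 0.14 0.19] w 0.154 j [ 0.36  0.48 -0.28  1.71  0.15  0.98 -1.6 ]
t 15.10 p [ 0.5814 -0.1478  0.1562] yaw_y -94.35 tilt [ 0.0001 -0.0021] F [-0.5 -0.5  5.3] T [0.14 0.12 0.21] w 0.151 j [ 0.35  0.48 -0.27  1.71  0.15  0.98 -1.62]
t 15.40 p [ 0.5814 -0.1478  0.1562] yaw_y -96.07 tilt [ 0.     -0.0021] F [0.1 1.  4.7] T [0.19 0.14 0.28] w 0.153 j [ 0.35  0.48 -0.27  1.71  0.15  0.98 -1.65]
t 15.70 p [ 0.5814 -0.1479  0.1562] yaw_y -97.79 tilt [ 0.     -0.0021] F [ 1.5 -0.9  5.2] T [0.11 0.09 0.24] w 0.151 j [ 0.34  0.48 -0.26  1.71  0.14  0.97 -1.68]
t 16.00 p [ 0.5814 -0.1478  0.1562] yaw_y -99.50 tilt [-0.0001 -0.0021] F [0.5 0.4 5.5] T [0.18 0.09 0.23] w 0.152 j [ 0.34  0.47 -0.25  1.71  0.14  0.97 -1.7 ]
t 16.30 p [ 0.5814 -0.1478  0.1562] yaw_y -101.22 tilt [-0.0002 -0.0022] F [0.1 0.6 4.8] T [0.13 0.12 0.24] w 0.152 j [ 0.33  0.47 -0.25  1.71  0.13  0.97 -1.73]
t 16.60 p [ 0.5814 -0.1478  0.1562] yaw_y -102.94 tilt [-0.0002 -0.0021] F [0.4 0.1 5.2] T [0.12 0.05 0.14] w 0.151 j [ 0.33  0.47 -0.24  1.71  0.13  0.97 -1.76]
t 16.90 p [ 0.5814 -0.1479  0.1562] yaw_y -104.66 tilt [-0.0002 -0.0021] F [-0.5 -0.7  5.2] T [0.09 0.1  0.23] w 0.153 j [ 0.32  0.47 -0.23  1.71  0.13  0.97 -1.78]
t 17.20 p [ 0.5814 -0.1479  0.1562] yaw_y -106.38 tilt [-0.0003 -0.0021] F [-0.1 -0.5  5.1] T [0.06 0.1  0.23] w 0.152 j [ 0.32  0.47 -0.22  1.71  0.12  0.97 -1.81]
```

```bash
H="python3 -m handwheel"; C="python3 chk.py"
$H '[[0,0,0,0,0.015,0,0],[0,0,0,0,0.015,0,0],[0,0,0,0,0,0,0]]' >/dev/null && $C &&
$H '[[0,0,0,0,0.015,0,0],[0,0,0,0,0.015,0,0],[0,0,0,0,0,0,0]]' >/dev/null && $C &&
$H '[[0,0,0,0,0.015,0,0],[0,0,0,0,0.015,0,0],[0,0,0,0,0,0,0]]' >/dev/null && $C &&
$H '[[0,0,0,0,0.015,0,0],[0,0,0,0,0.015,0,0],[0,0,0,0,0,0,0]]' >/dev/null && $C &&
$H '[[0,0,0,0,0.015,0,0],[0,0,0,0,0.015,0,0],[0,0,0,0,0,0,0]]' >/dev/null && $C &&
$H '[[0,0,0,0,0.015,0,0],[0,0,0,0,0.015,0,0],[0,0,0,0,0,0,0]]' >/dev/null && $C &&
$H '[[0,0,0,0,0.015,0,0],[0,0,0,0,0.015,0,0],[0,0,0,0,0,0,0]]' >/dev/null && $C &&
$H '[[0,0,0,0,0.015,0,0],[0,0,0,0,0.015,0,0],[0,0,0,0,0,0,0]]' >/dev/null && $C &&
$H '[[0,0,0,0,0.015,0,0],[0,0,0,0,0.015,0,0],[0,0,0,0,0,0,0]]' >/dev/null && $C &&
$H '[[0,0,0,0,0.015,0,0],[0,0,0,0,0.015,0,0],[0,0,0,0,0,0,0]]' >/dev/null && $C
```

```text
t 17.50 p [ 0.5814 -0.148   0.1562] yaw_y -108.11 tilt [-0.0002 -0.0022] F [0.4 0.5 5. ] T [0.07 0.04 0.22] w 0.152 j [ 0.31  0.47 -0.22  1.71  0.12  0.97 -1.83]
t 17.80 p [ 0.5814 -0.1481  0.1561] yaw_y -109.83 tilt [-0.0002 -0.0022] F [ 1.7 -0.6  5. ] T [-0.02  0.01  0.2 ] w 0.151 j [ 0.31  0.47 -0.21  1.71  0.11  0.97 -1.86]
t 18.10 p [ 0.5813 -0.1483  0.1561] yaw_y -111.57 tilt [-0.0002 -0.0022] F [ 2.2 -0.8  5.5] T [-0.21 -0.17  0.19] w 0.149 j [ 0.3   0.47 -0.2   1.71  0.11  0.97 -1.89]
t 18.40 p [ 0.5813 -0.1484  0.156 ] yaw_y -113.27 tilt [-0.0001 -0.002 ] F [ 2.7 -1.6  5.9] T [-0.55 -0.55  0.28] w 0.147 j [ 0.3   0.47 -0.19  1.71  0.11  0.97 -1.91]
t 18.70 p [ 0.58   -0.1478  0.1551] yaw_y -115.00 tilt [0.0001 0.001 ] F [ 0.3 -0.  -4.7] T [ 0.19 -0.12 -0.03] w 0.149 j [ 0.29  0.47 -0.19  1.71  0.1   0.97 -1.94]
```

The pins fell in at about 58.5° clockwise: z dropped 1 mm, the press vanished and the torque went to zero. Now I lower to the notch floor.

```bash
H="python3 -m handwheel"; cat > chk2.py <<'E'
from h import *
import sys
o=observe();st();sys.exit(int(abs(o["ft_torque"][2])>.6 or np.hypot(*o["force"][:2])>7 or o["force"][2]>1))
E
C="python3 chk2.py"
$H '[[0,0.001,0,0,0,0,0],[0,0,0,0,0,0,0]]' >/dev/null && $C &&
$H '[[0,0.001,0,0,0,0,0],[0,0,0,0,0,0,0]]' >/dev/null && $C &&
$H '[[0,0.001,0,0,0,0,0],[0,0,0,0,0,0,0]]' >/dev/null && $C &&
$H '[[0,0.001,0,0,0,0,0],[0,0,0,0,0,0,0]]' >/dev/null && $C &&
$H '[[0,0.0005,0,0,0,0,0],[0,0,0,0,0,0,0]]' >/dev/null && $C &&
$H '[[0,0.0005,0,0,0,0,0],[0,0,0,0,0,0,0]]' >/dev/null && $C
```

```text
t 18.90 p [ 0.5796 -0.1474  0.1535] yaw_y -114.95 tilt [-0.0001  0.0022] F [ 3.  -0.1 -3.8] T [ 0.25 -0.65 -0.12] w 0.152 j [ 0.29  0.47 -0.19  1.72  0.1   0.97 -1.94]
t 19.10 p [ 0.5797 -0.1475  0.1528] yaw_y -114.93 tilt [0.0001 0.0018] F [ 2.8  0.5 -5.7] T [ 0.19 -0.52 -0.1 ] w 0.154 j [ 0.29  0.47 -0.19  1.72  0.1   0.96 -1.94]
t 19.30 p [ 0.5799 -0.1478  0.1521] yaw_y -114.93 tilt [0.0003 0.0011] F [ 1.3 -0.2 -4.4] T [ 0.11 -0.28 -0.08] w 0.152 j [ 0.29  0.47 -0.19  1.72  0.1   0.96 -1.94]
t 19.50 p [ 0.5799 -0.148   0.1512] yaw_y -114.94 tilt [0.0005 0.0008] F [-1.6  0.2 -5.2] T [ 0.07 -0.11 -0.01] w 0.152 j [ 0.29  0.47 -0.19  1.72  0.1   0.96 -1.94]
t 19.70 p [ 0.58   -0.1481  0.1508] yaw_y -114.95 tilt [0.0004 0.0006] F [-0.9 -0.  -4.8] T [0.09 0.05 0.03] w 0.149 j [ 0.29  0.47 -0.19  1.72  0.1   0.96 -1.94]
t 19.90 p [ 0.5802 -0.148   0.1504] yaw_y -114.94 tilt [0.0002 0.0003] F [-0.6  0.3 -4.6] T [ 0.11 -0.   -0.  ] w 0.151 j [ 0.29  0.47 -0.19  1.72  0.1   0.96 -1.94]
```

```bash
H="python3 -m handwheel"; C="python3 chk2.py"
$H '[[0,0.0004,0,0,0,0,0],[0,0,0,0,0,0,0]]' >/dev/null && $C &&
$H '[[0,0.0004,0,0,0,0,0],[0,0,0,0,0,0,0]]' >/dev/null && $C &&
$H '[[0,0.0004,0,0,0,0,0],[0,0,0,0,0,0,0]]' >/dev/null && $C
```

```text
t 20.10 p [ 0.5803 -0.148   0.1503] yaw_y -114.94 tilt [ 0.0001 -0.    ] F [-1.1 -0.5 -3.2] T [ 0.06  0.19 -0.03] w 0.150 j [ 0.29  0.47 -0.19  1.72  0.1   0.96 -1.94]
t 20.30 p [ 0.5804 -0.148   0.1502] yaw_y -114.94 tilt [ 0.0001 -0.0003] F [-3.7  1.   2.4] T [ 0.18  0.68 -0.04] w 0.148 j [ 0.29  0.47 -0.19  1.72  0.1   0.96 -1.94]
```

Seated at 0.1502, exactly the 6 mm drop expected. Release and withdraw.

```bash
H="python3 -m handwheel"
$H '[[0,-0.0004,0,0,0,0,0],[0.2,0,0,0,0,0,0],[0.3,0,0,0,0,0,0],[0.5,0,0,0,0,0,0],[0.5,0,0,0,0,0,0],[0.5,0,0,0,0,0,0],[0.5,0,0,0,0,0,0],[0.5,0,0,0,0,0,0]]'
python3 -c "
from h import *
st()"
```

```text
clock: 21.1
position: [0.5804, -0.1479, 0.1501]
ee_rot: [-1.981, 0.438, 1.981]
force: [0.1, 0.2, -0.2]
width: 0.496
t 21.10 p [ 0.5804 -0.1479  0.1501] yaw_y -114.94 tilt [ 0. -0.] F [ 0.1  0.2 -0.2] T [ 0.04 -0.02 -0.04] w 0.496 j [ 0.29  0.47 -0.19  1.72  0.1   0.96 -1.94]
```

```bash
H="python3 -m handwheel"
$H '[[0.5,-0.01,0,0,0,0,0],[0.5,-0.02,0,0,0,0,0],[0.5,-0.03,0,0,0,0,0],[0.5,-0.03,0,0,0,0,0],[0.5,-0.03,0,0,0,0,0],[0.5,0,0.03,0,0,0,0],[0.5,0,0.03,0,0,0,0],[0.5,0,0.03,0,0,0,0],[0.5,0,0.03,0,0,0,0],[0.5,0,0.03,0,0,0,0]]'
$H '[[0.5,0,0.03,0,0,0,0],[0.5,0,0.03,0,0,0,0],[0.5,0,0.03,0,0,0,0],[0.5,0,0.03,0,0,0,0],[0.5,0,0,0,0,0,0],[0.5,0,0,0,0,0,0]]'
python3 - <<'E'
from h import *
import cv2
st()
a,_=get_image("top");b,_=get_image("side")
A=cv2.resize(a[140:220,255:335],(400,400),interpolation=cv2.INTER_CUBIC)
B=cv2.resize(b[135:215,215:295],(400,400),interpolation=cv2.INTER_CUBIC)
cv2.imwrite("pics/crop4.png",cv2.convertScaleAbs(np.hstack([A,B]),alpha=1.3))
for n in("top","side"):
    X=cloud(n);r=np.hypot(*(X[:,:2]-[.5805,-.1475]).T)
    L=X[(r<.04)&(abs(X[:,2]-.1385)<.006)];k=np.c_[L[:,:2]-[.5805,-.1475],np.ones(len(L))]
    print(n,"lid slope,z",np.linalg.lstsq(k,L[:,2],rcond=None)[0].round(4),len(L))
    P=X[(r>.055)&(r<.072)&(abs(X[:,2]-.141)<.006)];print("plate z",np.median(P[:,2]))
E
```

```text
clock: 22.1
position: [0.5166, -0.285, 0.2711]
ee_rot: [-1.982, 0.438, 1.98]
force: [-0.3, 0.0, 1.0]
width: 0.499
clock: 22.7
position: [0.4662, -0.3933, 0.2707]
ee_rot: [-1.98, 0.44, 1.979]
force: [0.7, -0.4, 0.5]
width: 0.5
t 22.70 p [ 0.4662 -0.3933  0.2707] yaw_y -115.04 tilt [-0.0001 -0.0005] F [ 0.7 -0.4  0.5] T [ 0.08 -0.03  0.04] w 0.500 j [ 0.68  0.38 -0.1   1.54  0.04  1.22 -1.43]
top lid slope,z [-0.0042 -0.0037  0.1385] 425
plate z 0.14096734060508676
side lid slope,z [-0.0033  0.0075  0.1393] 223
plate z 0.14159347140969103
```

View pics/crop4.png

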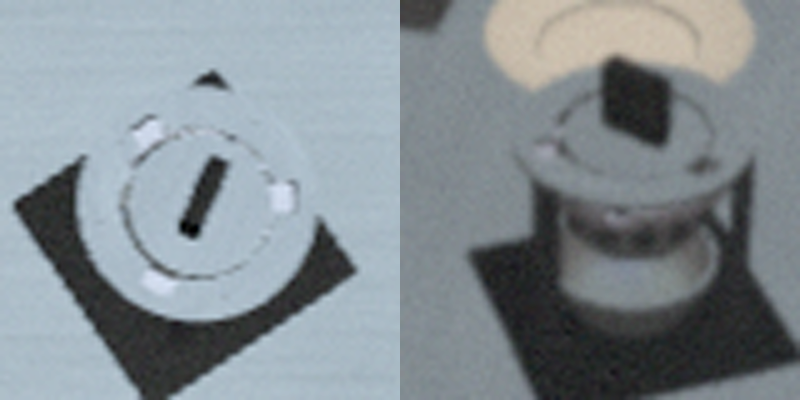

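The canister sits centred in the ring: its lid at (200,203) is concentric with the plate, and the gaps at (148,132), (283,195) and (158,282) are empty. The lid is level at z 0.1385 m, so the underside is at 68.5 mm. The gripper is clear, so I'm handing in.

```bash
python3 -c "
from cell import *
print(sign_off())"
```

```text
the job is handed in; nothing more can be done
None
```

The canister is hanging in the straining stand with its pins in the locking notches, and the job was handed in at about 23 s; sign-off gave no verdict.

- **What I did:** I gripped the canister by its plate and lowered the pins through the gaps without contact. They met the ledge at the expected height. I then turned it clockwise with about 10 N of press until the pins dropped in at about 58° from the gaps, lowered it to the notch floor, released it and moved the gripper away.
- **Forces:** At the readings I took, the press on the ledge was at most about 12 N, against the 35 N limit.
- **Height:** The tool seated 6 mm below the ledge contact height. The top camera put the lid at 138.5 mm, so the underside is at 68.5 mm.
- **Level and centred:** Lid slope was under 0.01, and the picture shows it centred in the ring with all three gaps empty.
- **Disagreement:** The side camera read the lid about 0.8 mm higher. It also read the fixed top plate 0.6 mm high, so I put this down to calibration.
- **Not measured:** I did not check the other things on the counter again. The arm gave no sign of touching any of them.

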